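# Free and hold open the column heater's cover

## Robot

A 6-joint arm with a two-finger parallel gripper is mounted at the origin on the work surface. World frame = base frame: x ahead of the robot, y to its left, z up, the work surface at z = 0. Lengths are in mm, angles in rad, forces in N, time in s.
With the tool pointing down it reaches from about 350 to 775 mm from the base axis. Payload 7.3 kg.
Tool frame: the origin (TCP) lies midway between the tips of the shut fingers; the grasp point (between the pads) lies 19 mm behind it (grip_depth is the distance from the TCP to the grasp point, in mm); z points along the fingers, y is the direction in which the jaws open and shut (so a half turn about z gives the same grasp; the last joint's range is limited). The gripper opens to 92 mm and grips with 3 to 60 N. Pads are 19 mm wide; open, the fingers measure 130 mm over their backs; the gripper's body (75 mm by 190 mm) begins 47 mm behind the grasp point.
Start: joints at [-1.289, 0.342, 1.524, -0, 1.275, -0.146], TCP at [217.831, -477.7, 199.841] pointing down, gripper open.
Joint ranges: [-2.53, 2.53], [-0.77, 2.02], [0.04, 2.7], [-1, 4.14], [0.28, 2.66], [-3.11, 3.11]. Speed limits (rad/s): [2.57, 2.57, 3.14, 3.14, 3.14, 3.14].

## Interface

Orientations are given as [roll, pitch, yaw] about the fixed x, y, z axes, in that order (R = Rz(yaw) Ry(pitch) Rx(roll)).
In Python, from plant import get_obs, capture, close_job, spot_in, silhouettes, mark_of, grip_depth gives the robot as it stands.
- The arm moves only by the tool servo_tool, never from a script. Its arguments are lists of equal length, an entry for each row: "slide": the shift along the tool's x, y, z normalised to -1 to 1, where 1 is 20 cm, a list of three; "rot": the turn, a rotation vector about the tool's x, y, z normalised to -1 to 1, where 1 is pi rad, a list of three; "claw": the finger opening in mm, from 0 to 91.8. A call has 1 to 5 rows; each row is the pose to reach, as a shift and turn from the pose commanded when the call began, along the tool's axes at that moment, turning the shorter way round; what a row does not reach only later rows make up. A row lasts 1/8 s, in which the tool goes at most 62.5 mm and 10.7 degrees, less where a joint would pass 70% of its speed; a pose out of reach is approached as far as the arm can. A call with a number of a shift or a turn outside -1 to 1 is refused whole. A call with a gripper value outside its range is refused whole. The fingers move at their own pace and stop on an object; the grip force is fixed at half the most. Time passes only in rows, so rows that repeat a pose let the fingers close. It gives the time, the measured TCP pose, the force and the opening at its end, in the units of the state.
- get_obs(): the state, without advancing time (a new reading comes with each control period).
- capture(name): name is "scene" or "top"; returns a dict with "frame" (480x640x3 uint8, red, green, blue), "depth" (480x640 float32, mm along the optical axis (not along the pixel's ray), 0 where there is no reading), "vertical_fov" (degrees; the focal length in pixels is half the picture's height over the tangent of half this angle, whatever the lens; pixels are square), "cx", "cy" (the principal point, pixels), "position" and "rotation" of the camera in the world. Camera axes: x right, y down, z forward; pixel columns grow to the right and rows downward; lengths in mm; the calibration is good to about 2 mm. A picture is of the moment at which its call begins.
- close_job(): hands the job in, once; it reports no verdict.
Trained networks look in the newest picture that a camera, given by its name, has taken for a name from the list of things; names that differ only in an ending like _2 or _b are one class to them, and where a whole thing is asked for, a point or a joint stands for the part that bears it (a point fixed in the world has none). Each returns a list of dicts, best first, with "confidence" (0 to 1); they miss things now and then, are a little off and sometimes report something else, mostly with a low value. They report only what shows in the picture. A call takes as long as a camera call.
- spot_in(query, camera): "box" ([left, top, right, bottom] in pixels, round what is visible of it).
- silhouettes(query, camera): "pixels" (480x640 bool, what is visible of it) and "box" ([left, top, right, bottom] in pixels, round what is visible of it).
- mark_of(query, camera): "xy" ([column, row] in pixels: a listed point, or the origin of a listed thing).
The state is a dict: "time": time; "joint_positions": joint angles; "dq": joint speeds; "tau": joint torques, N m; "tool_pos": TCP position; "tcp_rot": TCP orientation; "contact_force": force on the tool from outside, world axes, zero at the start; "moment": the same for the moment, N m; "grip_width": finger opening in mm.
Only numpy, scipy, OpenCV 4.12 (cv2) and the standard library are available. Lean on these libraries where they do the work, as an engineer would, in place of code of your own. Each camera call takes 0.05 s, during which the arm holds its last target. There are 200 camera calls.

## Task

Tug the column heater's cover up by its bar handle, before moving its catch, to find out whether the catch is holding it. If it is caught, slide the catch knob past the middle to the opposite side; then raise the cover by its handle at least 45 degrees and finish still holding it open by the handle. Do not shift anything standing or lying round the heater.

Things in the scene. Friction and masses are not known exactly. Their poses are not given: they have to be found in the camera images.
- cover_hinge (a point): middle of the cover's hinge line, at the top of the heater's far wall. The heater is a fixed white metal case, 170 mm deep (x), 260 mm wide (y), 95 mm tall; this point is 85 mm beyond the case's centre at 95 mm above the bench and does not move. Axes: x points away from the handle, across the case from front to far wall; y along the hinge line; z up.
- cover_handle (a point): middle of the cover's round steel bar handle, 10 mm thick, 130 mm long along y, with a leg going back and down to the cover at each end (65 mm either side of the middle). Bar stands 30 mm in front of the cover's front edge and 32 mm above the cover's top face; with the cover shut it is 203 mm in front of (-x) and 40 mm above the hinge point, 135 mm above the bench. It swings with the cover, which is a white 8 mm plate, 0.6 kg, lying on the case.
- cover (a joint): angle of the cover in rad: 0 shut, positive as the handle end rises about the hinge line, stops at 1.3. It falls shut by itself from any angle if let go. If caught it lifts about 0.05 rad (some 10 mm at the handle) and then stops hard; if free it goes on rising under about 3 to 5 N at the handle.
- catch_knob (a point): grip point of the catch knob, an upright grey block on the cover's top face, 16 mm (x) by 24 mm (y) by 34 mm tall; this point is on its middle, 22 mm above the cover's top face. With the cover shut it lies 125 mm in front of (-x) the hinge line and 30 mm above it.
- catch (a joint): where the catch knob stands along its slot, in m, positive to the heater's +y, 0 in the middle, from -0.015 to 0.015. It slides with about 2 N of friction and stays where it is put. Out of sight under the cover there is a strike on one side of the middle only, and nothing shows on which: with the knob on that side (more than 1 mm past the middle) the cover is caught, on the other side it is free. The knob may start anywhere, so it may be caught or free.
- catch_line (a point): a reference point that shifts with the catch along y but lies on the hinge line, so raising the cover does not move it.
- beaker: bystander: glass beaker standing upright, 90 mm across, 110 mm tall; origin at its underside; to be left alone
- solvent: bystander: amber bottle with white cap, 72 mm across, 150 mm tall; origin at its underside; to be left alone
- jar: bystander: small white jar, 52 mm across, 60 mm tall; origin at its underside; to be left alone
- spanner: bystander: steel spanner lying flat, 140 mm long; origin at its underside; to be left alone
- driver: bystander: screwdriver lying flat, 160 mm long; origin at its underside; to be left alone
- column: bystander: spare steel column lying down, a 14 mm rod with 22 mm square ends, 148 mm long; origin at its underside; to be left alone

How it is judged (in metres and radians):
On the way:
1. the cover is tugged up by its handle while the catch has not yet been moved (within 4 mm of its start) (value of joint cover above 0.02 rad and distance of catch_line from where it was at the start of the episode below 0.004 m and distance between the grasp point and cover_handle below 0.08 m).
At the end, for the whole second after the job is handed in: the cover stands at rest raised at least about 45 degrees (over 0.76 rad), the fingers are on its handle and carry it (contact over 1 N, within 70 mm of the bar's middle), and no other thing props it (value of joint cover above 0.76 rad and distance between the grasp point and cover_handle below 0.07 m and contact force between the fingers and cover above 1 N and velocity of joint cover between -0.1 and 0.1 rad/s and contact force between each of beaker, solvent, jar, spanner, driver, column and cover below 0.1 N); the arm keeps its last pose, push and grip.
It fails at once if a bystander is shifted more than 20 mm (distance of any of beaker, solvent, jar, spanner, driver, column from where it was at the start of the episode above 0.02 m).
It also fails if it takes over 58 s, if anything falls off the work surface, if the arm or the gripper's body presses on something with over 40 N, if the wrist force passes 120 N, or if a joint passes its speed limit or range.

## Working session

There is one attempt and no reset: what is moved stays moved. The work goes in short steps, Python scripts to look and compute and a tool call to move; the robot and the scene stay as the last step left them, time stands still between calls to the robot, and variables do not carry over. Pictures are saved under pics/ and viewed, about 8 in all and at most 12, crops included, and the job is handed in when it is done.

Besides the shell and the picture viewer there is one more tool, called after "Request:" as name(argument=value, ...) on one line, values as JSON. servo_tool: Moves the arm, as the interface text tells. Scaled input: -1 to 1 covers 20 cm each way for a shift and pi rad each way for a turn. Its arguments: {"type":"object","properties":{"slide":{"type":"array","items":{"type":"array","items":{"type":"number"}}},"rot":{"type":"array","items":{"type":"array","items":{"type":"number"}}},"claw":{"type":"array","items":{"type":"number"}}},"required":["slide","rot","claw"]}

```bash
mkdir -p pics; cat > h.py <<'E'
import numpy as np, cv2
from plant import *
from scipy.spatial.transform import Rotation as R
def cloud(c):
    d=c["depth"]; f=240/np.tan(np.radians(c["vertical_fov"])/2)
    v,u=np.mgrid[:480,:640]
    p=np.stack([(u-c["cx"])/f*d,(v-c["cy"])/f*d,d],-1)
    rot=np.array(c["rotation"]); 
    if rot.shape!=(3,3): rot=R.from_euler('xyz',rot).as_matrix()
    w=p@rot.T+np.array(c["position"]); w[d==0]=np.nan
    return w
E
python3 - <<'E'
from h import *
o=get_obs(); print(o["tool_pos"],o["tcp_rot"],grip_depth,o["contact_force"])
ims=[]
for n in("scene","top"):
    c=capture(n); print(n,c["position"],np.array(c["rotation"]).round(3).tolist(),c["vertical_fov"])
    w=cloud(c); np.save(n+".npy",w); im=c["frame"].copy()
    for q in("cover_handle","catch_knob","cover_hinge","beaker","solvent","jar","spanner","driver","column"):
        for m in mark_of(q,n)[:1]:
            x,y=map(int,m["xy"]); 
            p=w[min(max(y,0),479),min(max(x,0),639)]
            print(q,round(m["confidence"],2),(x,y),p.round(0))
            cv2.circle(im,(x,y),3,(255,0,0),-1)
    cv2.imwrite(f"pics/{n}0.png",im[:,:,::-1])
E
```

```text
[ 217.69890591 -477.23341498  199.15290287] [-3.14007710e+00 -2.58406805e-04  4.27805275e-01] 18.8 [-0.13744587  1.22660509  0.9168597 ]
scene [1306.11747266 -121.54388013  592.86606377] [-2.132, 0.01, 1.329] 55.931273867212056
cover_handle 0.62 (324, 204) [488.  78. 141.]
catch_knob 0.65 (335, 231) [570.  80. 122.]
cover_hinge 0.81 (360, 277) [694.  93.  98.]
beaker 0.9 (235, 315) [ 670. -134.   37.]
solvent 0.76 (446, 265) [615. 311.  28.]
spanner 0.42 (345, 232) [551. 107. 104.]
top [ 340.72345938   35.97781631 1095.49123644] [-2.917, 0.007, -1.509] 55.455827197557596
cover_handle 0.76 (307, 279) [482.  77. 140.]
catch_knob 0.45 (307, 242) [564.  83. 132.]
cover_hinge 0.74 (304, 196) [678.  99. 102.]
beaker 0.55 (396, 237) [ 619. -128.    7.]
solvent 0.76 (209, 242) [559. 304.  99.]
jar 0.77 (396, 284) [ 495. -123.   57.]
spanner 0.93 (271, 324) [390. 161.   5.]
driver 0.79 (347, 312) [428. -16.  17.]
column 0.82 (206, 292) [455. 320.  13.]
```

View pics/scene0.png

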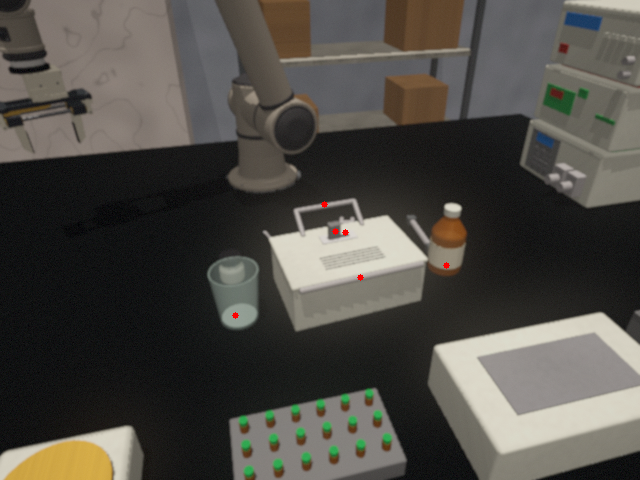

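View pics/top0.png

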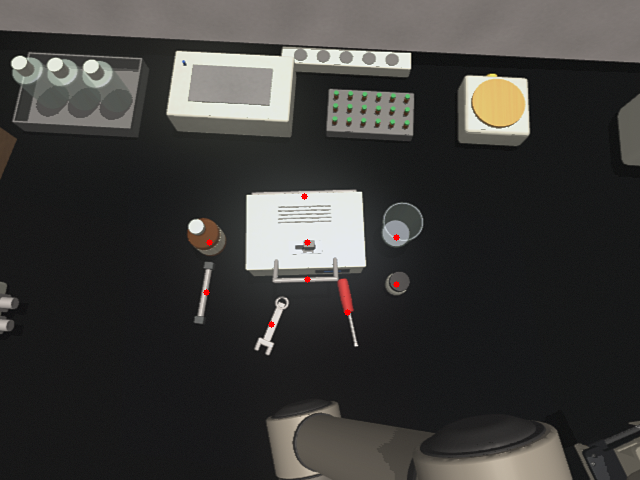

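```bash
python3 - <<'E'
from h import *
for n in("scene","top"):
    w=np.load(n+".npy")
    for q in("cover_handle","catch_knob","cover"):
        s=silhouettes(q,n)
        if not s: print(n,q,None); continue
        s=s[0]; p=w[s["pixels"]]; p=p[~np.isnan(p[:,0])]
        print(n,q,s["confidence"],s["box"],len(p),np.percentile(p,[5,50,95],axis=0).round(0).tolist())
    # handle points: z 128..145
    m=(w[...,2]>131)&(w[...,2]<150)&(w[...,0]>440)&(w[...,0]<515)&(w[...,1]>-20)&(w[...,1]<200)
    p=w[m]; print("handle",len(p),p.mean(0),p.min(0),p.max(0)); 
    if len(p): print(np.polyfit(p[:,1],p[:,0],1))
    m=(w[...,2]>116)&(w[...,2]<150)&(w[...,0]>530)&(w[...,0]<610)&(w[...,1]>20)&(w[...,1]<150)
    p=w[m]; print("knob",len(p)); 
    if len(p): print(np.median(p,0),p.min(0),p.max(0))
    m=(w[...,2]>92)&(w[...,2]<112)&(w[...,0]>490)&(w[...,0]<720)&(w[...,1]>-80)&(w[...,1]<250)
    p=w[m].astype(np.float32); print("cover",cv2.minAreaRect(p[:,:2].copy()),np.median(p[:,2]))
E
```

```text
scene cover_handle 0.96 [269.1, 199.2, 427.9, 291.0] 7378 [[505.0, -28.0, 101.0], [608.0, 80.0, 103.0], [684.0, 208.0, 131.0]]
scene catch_knob 0.52 [328.3, 220.6, 342.0, 238.8] 186 [[560.0, 67.0, 109.0], [569.0, 76.0, 124.0], [572.0, 86.0, 138.0]]
scene cover 0.66 [271.6, 197.8, 425.0, 290.3] 7511 [[494.0, -29.0, 101.0], [607.0, 80.0, 103.0], [684.0, 208.0, 131.0]]
handle 312 [487.33100432  77.66456612 136.70998085] [473.16146297  11.40368233 131.06472093] [507.48229115 151.04577668 141.40327922]
[-9.58847684e-02  4.94777853e+02]
knob 160
[568.48794524  76.43161333 130.22177406] [553.74345844  65.74221594 116.04690128] [572.34076684  91.55228274 138.80822288]
cover ((604.3809814453125, 91.21062469482422), (187.48062133789062, 266.0659484863281), 5.284501075744629) 102.81869
top cover_handle 0.73 [244.6, 190.7, 365.2, 285.6] 9238 [[510.0, -27.0, 99.0], [593.0, 92.0, 102.0], [677.0, 209.0, 115.0]]
top catch_knob 0.61 [304.0, 239.4, 313.5, 251.8] 107 [[552.0, 68.0, 114.0], [557.0, 79.0, 135.0], [567.0, 89.0, 139.0]]
top cover 0.86 [247.2, 190.6, 366.9, 284.2] 9374 [[508.0, -27.0, 99.0], [593.0, 91.0, 102.0], [678.0, 211.0, 123.0]]
handle 337 [482.54245781  81.10480135 137.31757039] [472.06885447  11.78303433 131.10290854] [504.44442092 150.51308989 142.85944663]
[-9.24221131e-02  4.90038335e+02]
knob 100
[558.48483163  78.2896173  135.50677404] [551.4543479   67.06406707 116.00153843] [568.98185413  89.45182978 140.20144811]
cover ((602.928466796875, 91.70072937011719), (183.8113555908203, 266.4560852050781), 5.252748012542725) 101.748795
```

The pictures show the handle bar nearest the robot at top (275–337, 279), and the knob at top (308, 246) right of its slot's middle. The knob is at about −10 mm, on the −y side, and the heater is turned about 5.3°. The gripper's route above the heater is clear. Next I'll move over the handle.

Request:
servo_tool(slide=[[1, -0.84, -0.2], [1, -0.84, -0.2], [1, -0.84, -0.2], [1, -0.84, -0.2], [1, -0.84, -0.2]], rot=[[0, 0, -0.05], [0, 0, -0.1], [0, 0, -0.15], [0, 0, -0.2], [0, 0, -0.25]], claw=[91, 91, 91, 91, 91])

```text
time: 1.92
tool_pos: [331.2, -239.1, 240.8]
tcp_rot: [3.14, 0.0, 1.222]
contact_force: [-0.4, -0.4, 0.2]
grip_width: 91.0
```

```bash
cat > go.py <<'E'
# go.py x y z(tcp) [yaw_deg]: slide/rot from current pose
import sys; from h import *
o=get_obs(); t=np.array(list(map(float,sys.argv[1:4]))); yaw=float(sys.argv[4]) if len(sys.argv)>4 else 95.3
A=R.from_euler('xyz',o["tcp_rot"]); B=R.from_euler('xyz',[np.pi,0,np.radians(yaw)])
print("t",o["time"],"pos",np.round(o["tool_pos"],1),"rpy",np.round(o["tcp_rot"],3),"F",np.round(o["contact_force"],1),"w",o["grip_width"])
print("slide",(A.inv().apply(t-o["tool_pos"])/200).round(4),"rot",((A.inv()*B).as_rotvec()/np.pi).round(4))
E
python3 go.py 483 80 220
```

```text
t 1.925 pos [ 331.2 -239.1  240.8] rpy [3.14  0.    1.222] F [-0.4 -0.4  0.2] w 90.98812990778666
slide [1.7588 0.1681 0.1038] rot [ 0.0005  0.0002 -0.1404]
```

Request:
servo_tool(slide=[[1, 0.1, 0], [1, 0.1, 0], [1, 0.1, 0], [1, 0.1, 0], [1, 0.1, 0]], rot=[[0, 0, -0.05], [0, 0, -0.1], [0, 0, -0.14], [0, 0, -0.14], [0, 0, -0.14]], claw=[91, 91, 91, 91, 91])

```text
time: 2.55
tool_pos: [418.9, -61.3, 239.8]
tcp_rot: [-3.141, 0.001, 1.654]
contact_force: [-0.5, -0.1, -0.4]
grip_width: 90.9
```

```bash
python3 go.py 483 80 200
```

```text
t 2.55 pos [418.9 -61.3 239.8] rpy [-3.141e+00  1.000e-03  1.654e+00] F [-0.5 -0.1 -0.4] w 90.8554571584034
slide [0.6774 0.3783 0.1984] rot [-0.0001  0.0002 -0.0029]
```

Request:
servo_tool(slide=[[0.68, 0.38, 0.2], [0.68, 0.38, 0.2], [0.68, 0.38, 0.2], [0.68, 0.38, 0.2], [0.68, 0.38, 0.2]], rot=[[0, 0, -0.003], [0, 0, -0.003], [0, 0, -0.003], [0, 0, -0.003], [0, 0, -0.003]], claw=[60, 60, 60, 60, 60])

```text
time: 3.18
tool_pos: [483.3, 78.4, 199.8]
tcp_rot: [-3.141, 0.001, 1.66]
contact_force: [-0.4, 0.1, -0.7]
grip_width: 60.0
```

```bash
python3 go.py 483 80 116; python3 - <<'E'
from h import *
c=capture("scene"); cv2.imwrite("pics/s1.png",cv2.resize(c["frame"][130:310,200:470,::-1],None,fx=2.5,fy=2.5))
E
```

```text
t 3.175 pos [483.3  78.4 199.8] rpy [-3.141e+00  1.000e-03  1.660e+00] F [-0.4  0.1 -0.7] w 59.95552877391854
slide [ 0.0084 -0.0005  0.4192] rot [-0.0001  0.0002 -0.001 ]
```

View pics/s1.png

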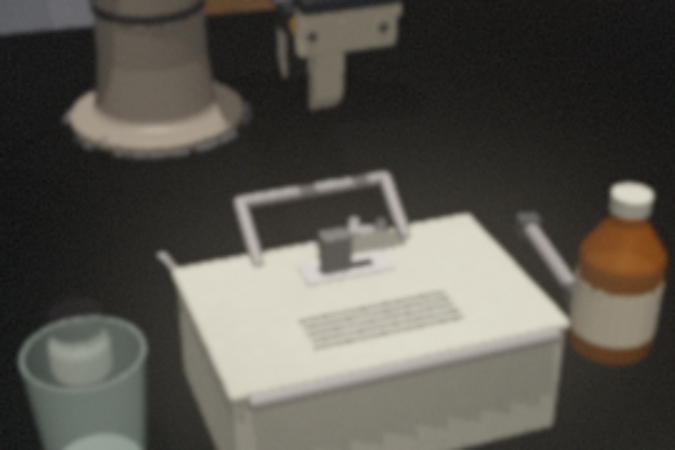

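The crop shows open fingers hanging in line above the bar (bar at crop 240–385, 190), with nothing in the way. Next I'll descend and close.

Request:
servo_tool(slide=[[0, 0, 0.2], [0, 0, 0.42], [0, 0, 0.42], [0, 0, 0.42], [0, 0, 0.42]], rot=[[0, 0, 0], [0, 0, 0], [0, 0, 0], [0, 0, 0], [0, 0, 0]], claw=[60, 60, 60, 60, 30])

```text
time: 3.85
tool_pos: [484.8, 79.9, 117.8]
tcp_rot: [3.138, 0.0, 1.662]
contact_force: [-0.5, 0.8, 0.1]
grip_width: 53.9
```

Request:
servo_tool(slide=[[0, 0, 0], [0, 0, 0], [0, 0, 0], [0, 0, 0], [0, 0, 0]], rot=[[0, 0, 0], [0, 0, 0], [0, 0, 0], [0, 0, 0], [0, 0, 0]], claw=[20, 10, 0, 0, 0])

```text
time: 4.47
tool_pos: [483.4, 80.3, 115.8]
tcp_rot: [-3.141, 0.0, 1.663]
contact_force: [-0.1, 0.4, 0.9]
grip_width: 4.7
```

Request:
servo_tool(slide=[[0, 0, 0], [0, 0, 0]], rot=[[0, 0, 0], [0, 0, 0]], claw=[0, 0])

```text
time: 4.72
tool_pos: [483.4, 80.3, 115.8]
tcp_rot: [-3.142, 0.0, 1.662]
contact_force: [1.3, 0.2, 0.6]
grip_width: 0.4
```

```bash
python3 - <<'E'
from h import *
for n in("scene","top"):
    c=capture(n); im=c["frame"]; w=cloud(c); np.save(n+"1.npy",w)
    m=mark_of("cover_handle",n)[:1]; print(m)
    cv2.imwrite(f"pics/{n}2.png",cv2.resize(im[150:300,220:440,::-1],None,fx=3,fy=3))
E
```

```text
[{'xy': [323.4, 206.9], 'confidence': 0.64}]
[{'xy': [207.8, 289.7], 'confidence': 0.36}]
```

View pics/scene2.png

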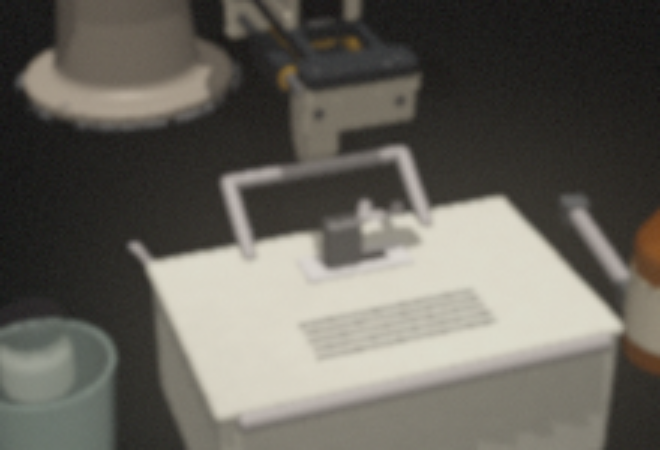

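The crop shows the shut fingers (318, 155) just behind the bar on the robot side, so the grasp missed. I'll measure the finger against the bar in the same picture.

```bash
python3 - <<'E'
from h import *
w=np.load("scene1.npy")
for r in range(188,214,2): print(r,[tuple(w[r,c].round(0)) for c in (318,326)])
w=np.load("top1.npy")
for s in("scene1","scene","top","top1"):
    w=np.load(s+".npy"); m=(w[...,2]>133)&(w[...,2]<148)&(w[...,0]>450)&(w[...,0]<500)&(((w[...,1]>20)&(w[...,1]<55))|((w[...,1]>105)&(w[...,1]<138)))
    p=w[m]; print(s,len(p),np.percentile(p,[10,50,90],axis=0).round(1).tolist() if len(p) else 0)
c=capture("scene"); f=240/np.tan(np.radians(c["vertical_fov"])/2)
rot=np.array(c["rotation"]); rot=rot if rot.shape==(3,3) else R.from_euler('xyz',rot).as_matrix()
for P in([483.4,80.3,115.8],[483.4,80.3,135],[470,80,116]):
    q=rot.T@(np.array(P)-c["position"]); print(P,q[0]/q[2]*f+c["cx"],q[1]/q[2]*f+c["cy"])
E
```

```text
188 [(np.float64(475.0), np.float64(69.0), np.float64(173.0)), (np.float64(570.0), np.float64(62.0), np.float64(219.0))]
190 [(np.float64(476.0), np.float64(69.0), np.float64(169.0)), (np.float64(572.0), np.float64(62.0), np.float64(216.0))]
192 [(np.float64(479.0), np.float64(68.0), np.float64(166.0)), (np.float64(573.0), np.float64(61.0), np.float64(212.0))]
194 [(np.float64(479.0), np.float64(68.0), np.float64(161.0)), (np.float64(501.0), np.float64(79.0), np.float64(170.0))]
196 [(np.float64(476.0), np.float64(68.0), np.float64(155.0)), (np.float64(502.0), np.float64(79.0), np.float64(166.0))]
198 [(np.float64(475.0), np.float64(68.0), np.float64(150.0)), (np.float64(501.0), np.float64(79.0), np.float64(161.0))]
200 [(np.float64(207.0), np.float64(129.0), np.float64(1.0)), (np.float64(500.0), np.float64(80.0), np.float64(156.0))]
202 [(np.float64(215.0), np.float64(128.0), np.float64(-2.0)), (np.float64(490.0), np.float64(82.0), np.float64(146.0))]
204 [(np.float64(480.0), np.float64(67.0), np.float64(138.0)), (np.float64(486.0), np.float64(83.0), np.float64(139.0))]
206 [(np.flo
[... 246 characters left out ...]
(264.0), np.float64(116.0), np.float64(1.0)), (np.float64(267.0), np.float64(137.0), np.float64(-0.0))]
212 [(np.float64(274.0), np.float64(114.0), np.float64(0.0)), (np.float64(281.0), np.float64(134.0), np.float64(1.0))]
scene1 132 [[480.9, 26.7, 134.2], [486.9, 52.1, 137.7], [492.4, 130.0, 140.0]]
scene 129 [[480.8, 27.0, 134.1], [486.4, 53.2, 138.1], [492.6, 130.9, 140.1]]
top 150 [[474.8, 26.7, 135.1], [481.9, 54.3, 137.7], [488.4, 130.6, 140.4]]
top1 17 [[473.0, 131.9, 135.5], [476.8, 134.1, 138.2], [481.3, 136.4, 139.6]]
[483.4, 80.3, 115.8] 324.5499487390106 213.0852809019985
[483.4, 80.3, 135] 324.47372346737825 205.20612189534145
[470, 80, 116] 322.91698542951923 210.09390054444322
```

View pics/top2.png

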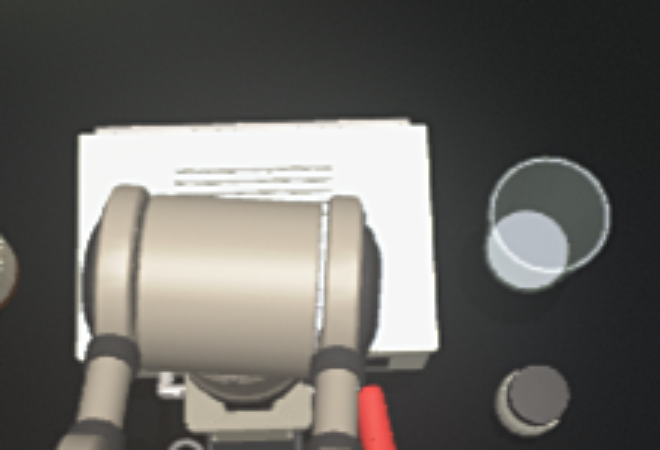

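```bash
python3 - <<'E'
from h import *
c=capture("scene"); f=240/np.tan(np.radians(c["vertical_fov"])/2)
rot=R.from_euler('xyz',c["rotation"]).as_matrix()
for P in([513,81,200],[513,81,230],[532,81,200],[501,81,116],[501,81,135],[501,81,146]):
    q=rot.T@(np.array(P)-c["position"]); print(P,q[0]/q[2]*f+c["cx"],q[1]/q[2]*f+c["cy"])
w=cloud(c); 
m=(w[...,2]>125)&(w[...,2]<200)&(w[...,0]>440)&(w[...,0]<515)&(w[...,1]>40)&(w[...,1]<120)
m[203:]=False
p=w[m]
for z in range(130,200,6):
    k=p[(p[:,2]>=z)&(p[:,2]<z+6)]
    if len(k): print(z,len(k),k.min(0).round(0),k.max(0).round(0))
cv2.imwrite("pics/s3.png",cv2.resize(c["frame"][165:225,280:370,::-1],None,fx=8,fy=8,interpolation=cv2.INTER_CUBIC))
w0=np.load("scene.npy")[70:160,0:110].reshape(-1,3); k=w0[(w0[:,0]<400)&(w0[:,2]>120)&(w0[:,1]<-350)]
for z in range(170,260,8):
    j=k[(k[:,2]>=z)&(k[:,2]<z+8)]
    if len(j): print(z,len(j),j.min(0).round(0),j.max(0).round(0))
E
```

```text
[513, 81, 200] 328.13682313711246 183.2762937608518
[513, 81, 230] 328.0723031307777 169.38880842462487
[532, 81, 200] 330.55345190581244 187.3503395779773
[501, 81, 116] 326.88991010916874 216.90923252952567
[501, 81, 135] 326.83833496418737 209.0347912126928
[501, 81, 146] 326.8079688327018 204.39852076714487
136 22 [477.  93. 138.] [485. 119. 141.]
142 11 [481.  69. 143.] [492.  90. 148.]
148 19 [474.  68. 148.] [499.  91. 154.]
154 34 [468.  67. 154.] [503.  90. 160.]
160 37 [468.  67. 160.] [503.  91. 166.]
166 33 [468.  67. 166.] [505.  90. 171.]
172 7 [470.  67. 172.] [481.  70. 177.]
178 8 [470.  67. 178.] [484.  70. 184.]
184 8 [468.  67. 184.] [483.  70. 189.]
170 144 [-791. -921.  170.] [-764. -517.  178.]
178 142 [-796. -917.  178.] [-762. -515.  186.]
186 140 [-788. -917.  186.] [-765. -514.  194.]
194 68 [-787. -915.  194.] [-764. -592.  202.]
202 21 [-787. -914.  202.] [-763. -875.  210.]
210 9 [-782. -904.  210.] [-764. -881.  215.]
218 3 [ 204. -518.  226.] [ 244. -430.  226.]
226 31 [ 187. -526.  227.] [ 251. -421.  234.]
234 58 [ 190. -534.  234.] [ 255. -417.  242.]
242 72 [ 191. -539.  242.] [ 256. -415.  250.]
250 73 [ 192. -539.  250.] [ 259. -416.  258.]
258 76 [ 193. -532.  258.] [ 257. -415.  266.]
```

View pics/s3.png

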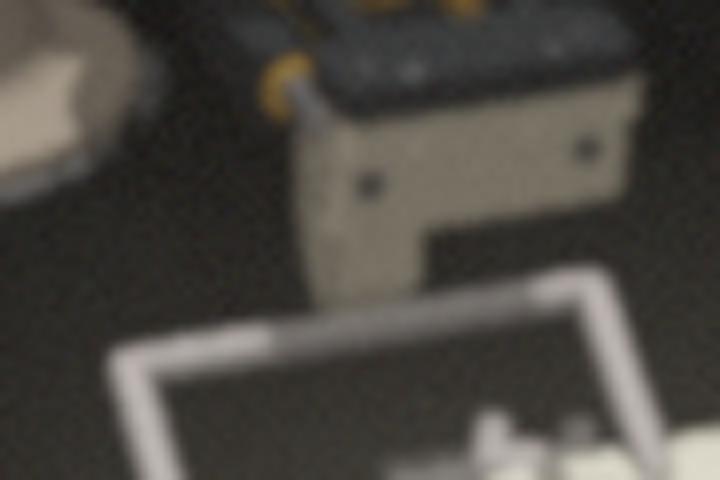

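The fingers' lower end sits about z 145 in the picture, just above the bar top (140), while the reported TCP is 116. The start picture shows the same offset: tips at 226 against a reported 200. The real tips are therefore about 27 mm higher than reported. x and y agree, so I'll open, lower 25 mm and close.

Request:
servo_tool(slide=[[0, 0, 0], [0, 0, 0], [0, 0, 0], [0, 0, 0], [0, 0, 0]], rot=[[0, 0, 0], [0, 0, 0], [0, 0, 0], [0, 0, 0], [0, 0, 0]], claw=[60, 60, 60, 60, 60])

```text
time: 5.65
tool_pos: [483.4, 80.2, 115.8]
tcp_rot: [3.142, 0.0, 1.662]
contact_force: [0.8, 0.7, -0.6]
grip_width: 45.8
```

Request:
servo_tool(slide=[[0, 0, 0.03], [0, 0, 0.06], [0, 0, 0.09], [0, 0, 0.125], [0, 0, 0.125]], rot=[[0, 0, 0], [0, 0, 0], [0, 0, 0], [0, 0, 0], [0, 0, 0]], claw=[60, 60, 60, 60, 60])

```text
time: 6.28
tool_pos: [483.0, 80.3, 90.1]
tcp_rot: [-3.14, -0.0, 1.662]
contact_force: [-0.7, -0.3, -0.5]
grip_width: 60.1
```

Request:
servo_tool(slide=[[0, 0, 0], [0, 0, 0], [0, 0, 0], [0, 0, 0], [0, 0, 0]], rot=[[0, 0, 0], [0, 0, 0], [0, 0, 0], [0, 0, 0], [0, 0, 0]], claw=[30, 15, 0, 0, 0])

```text
time: 6.9
tool_pos: [483.4, 80.2, 90.8]
tcp_rot: [3.141, 0.0, 1.662]
contact_force: [0.2, 0.7, 0.0]
grip_width: 14.7
```

Request:
servo_tool(slide=[[0, 0, 0], [0, 0, 0], [0, 0, 0]], rot=[[0, 0, 0], [0, 0, 0], [0, 0, 0]], claw=[0, 0, 0])

```text
time: 7.28
tool_pos: [483.2, 80.2, 90.8]
tcp_rot: [-3.141, 0.0, 1.662]
contact_force: [-2.1, -0.1, 2.4]
grip_width: 9.0
```

The fingers closed on the bar at 9–10 mm. Now the tug, in gentle steps.

Request:
servo_tool(slide=[[0, 0, -0.01], [0, 0, -0.02], [0, 0, -0.03], [0, 0, -0.03]], rot=[[0, 0, 0], [0, 0, 0], [0, 0, 0], [0, 0, 0]], claw=[0, 0, 0, 0])

```text
time: 7.78
tool_pos: [484.5, 80.3, 97.2]
tcp_rot: [3.139, 0.0, 1.662]
contact_force: [5.6, 1.0, -3.6]
grip_width: 8.7
```

Request:
servo_tool(slide=[[0, 0, -0.01], [0, 0, -0.02], [0, 0, -0.03], [0, 0, -0.03]], rot=[[0, 0, 0], [0, 0, 0], [0, 0, 0], [0, 0, 0]], claw=[0, 0, 0, 0])

```text
time: 8.28
tool_pos: [485.4, 80.4, 101.4]
tcp_rot: [3.138, -0.0, 1.662]
contact_force: [14.5, 1.9, -21.4]
grip_width: 8.9
```

It stopped after about 10 mm with 21 N of pull, so the cover is caught. I'll lower it, release, and go to the knob (≈562, 78).

Request:
servo_tool(slide=[[0, 0, 0.03], [0, 0, 0.06], [0, 0, 0.06], [0, 0, 0.06], [0, 0, 0.06]], rot=[[0, 0, 0], [0, 0, 0], [0, 0, 0], [0, 0, 0], [0, 0, 0]], claw=[0, 0, 0, 50, 50])

```text
time: 8.9
tool_pos: [483.1, 80.3, 90.9]
tcp_rot: [-3.141, 0.0, 1.662]
contact_force: [-0.1, 1.2, 0.1]
grip_width: 24.8
```

Request:
servo_tool(slide=[[0, 0, 0], [0, 0, 0], [0, 0, 0], [0, 0, -0.1], [0, 0, -0.3]], rot=[[0, 0, 0], [0, 0, 0], [0, 0, 0], [0, 0, 0], [0, 0, 0]], claw=[50, 50, 50, 50, 50])

```text
time: 9.52
tool_pos: [482.3, 80.2, 150.2]
tcp_rot: [-3.138, -0.0, 1.662]
contact_force: [0.7, -0.7, -0.1]
grip_width: 49.9
```

```bash
python3 go.py 562 78 86
```

```text
t 9.525 pos [482.3  80.2 150.2] rpy [-3.138 -0.     1.662] F [ 0.7 -0.7 -0.1] w 49.8872642944964
slide [-0.0476  0.3972  0.3195] rot [-0.0012 -0.0001 -0.0003]
```

Request:
servo_tool(slide=[[-0.048, 0.39, 0], [-0.048, 0.39, 0], [-0.048, 0.39, 0.1], [-0.048, 0.39, 0.2], [-0.048, 0.39, 0.2]], rot=[[0, 0, 0], [0, 0, 0], [0, 0, 0], [0, 0, 0], [0, 0, 0]], claw=[50, 50, 50, 50, 50])

```text
time: 10.15
tool_pos: [560.8, 77.8, 109.3]
tcp_rot: [-3.138, -0.0, 1.662]
contact_force: [-0.0, -0.7, 0.1]
grip_width: 50.3
```

```bash
python3 go.py 562 78 86; python3 - <<'E'
from h import *
c=capture("scene"); cv2.imwrite("pics/s4.png",cv2.resize(c["frame"][150:300,260:440,::-1],None,fx=4,fy=4))
E
```

```text
t 10.15 pos [560.8  77.8 109.3] rpy [-3.138 -0.     1.662] F [-0.  -0.7  0.1] w 50.25359598612018
slide [0.0004 0.0065 0.1166] rot [-0.0012 -0.0001 -0.0003]
```

View pics/s4.png

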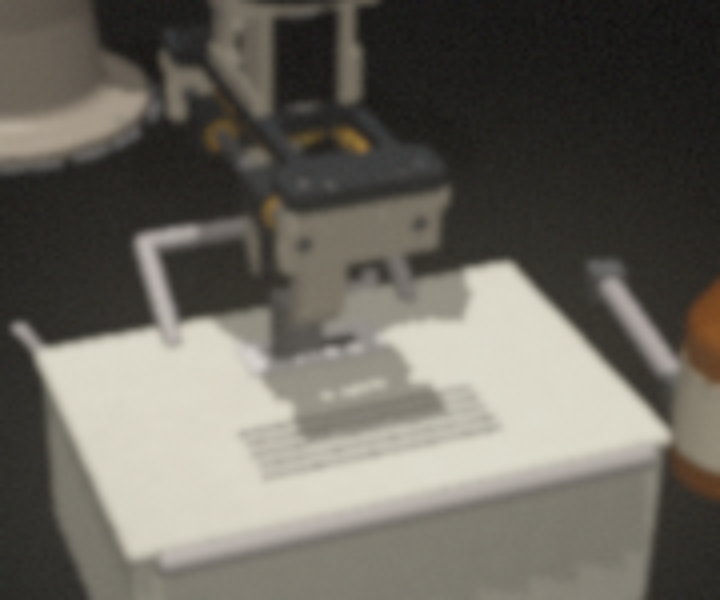

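The crop shows the fingers astride the knob (knob at 270–325, 325; near finger at 320, 300). I'll lower 22 mm and grip.

Request:
servo_tool(slide=[[0, 0, 0.04], [0, 0, 0.08], [0, 0, 0.11], [0, 0, 0.11], [0, 0, 0.11]], rot=[[0, 0, 0], [0, 0, 0], [0, 0, 0], [0, 0, 0], [0, 0, 0]], claw=[50, 50, 50, 30, 0])

```text
time: 10.82
tool_pos: [562.1, 77.8, 89.0]
tcp_rot: [3.141, 0.0, 1.662]
contact_force: [0.5, -0.2, 0.5]
grip_width: 34.4
```

Request:
servo_tool(slide=[[0, 0, 0], [0, 0, 0], [0, 0, 0], [0, 0, 0], [0, 0, 0]], rot=[[0, 0, 0], [0, 0, 0], [0, 0, 0], [0, 0, 0], [0, 0, 0]], claw=[0, 0, 0, 0, 0])

```text
time: 11.45
tool_pos: [561.7, 77.8, 89.0]
tcp_rot: [-3.141, 0.0, 1.662]
contact_force: [-2.6, 0.0, 5.3]
grip_width: 15.4
```

The knob is gripped (15.4 mm wide). I'll slide it to heater +y, which is tool +x.

Request:
servo_tool(slide=[[0.03, 0, 0], [0.06, 0, 0], [0.09, 0, 0], [0.11, 0, 0], [0.11, 0, 0]], rot=[[0, 0, 0], [0, 0, 0], [0, 0, 0], [0, 0, 0], [0, 0, 0]], claw=[0, 0, 0, 0, 0])

```text
time: 12.08
tool_pos: [559.7, 100.3, 89.0]
tcp_rot: [-3.141, -0.0, 1.663]
contact_force: [-3.6, 0.0, 5.3]
grip_width: 16.0
```

Request:
servo_tool(slide=[[0, 0, 0], [0, 0, 0], [0, 0, 0], [0, 0, 0], [0, 0, 0]], rot=[[0, 0, 0], [0, 0, 0], [0, 0, 0], [0, 0, 0], [0, 0, 0]], claw=[45, 45, 45, 45, 45])

```text
time: 12.7
tool_pos: [560.0, 99.7, 88.8]
tcp_rot: [3.141, 0.0, 1.662]
contact_force: [0.3, 0.1, -0.1]
grip_width: 45.0
```

Request:
servo_tool(slide=[[0, 0, -0.15], [0, 0, -0.32], [0, 0, -0.32]], rot=[[0, 0, 0], [0, 0, 0], [0, 0, 0]], claw=[50, 50, 50])

```text
time: 13.08
tool_pos: [561.7, 99.8, 155.6]
tcp_rot: [3.136, 0.0, 1.662]
contact_force: [0.1, 0.2, -0.3]
grip_width: 49.8
```

```bash
python3 go.py 483.3 80.2 152; python3 - <<'E'
from h import *
c=capture("scene"); w=cloud(c)
for m in silhouettes("catch_knob","scene")[:2]:
    p=w[m["pixels"]]; print(m["confidence"],m["box"],np.nanmedian(p,0).round(1),np.nanpercentile(p,[5,95],axis=0).round(0).tolist())
E
```

```text
t 13.075 pos [561.7  99.8 155.6] rpy [3.136 0.    1.662] F [ 0.1  0.2 -0.3] w 49.76559393021991
slide [-0.0618 -0.3996  0.0156] rot [ 0.0019  0.0001 -0.0003]
0.62 [336.8, 215.4, 350.8, 236.6] [566.6  99.6 122.5] [[344.0, 89.0, 7.0], [569.0, 149.0, 138.0]]
```

The knob moved about 22 mm, from y≈76 to y≈99 in the same camera, so it is past the middle. Back to the handle.

Request:
servo_tool(slide=[[-0.06, -0.4, 0], [-0.06, -0.4, 0], [-0.06, -0.4, 0], [-0.06, -0.4, 0]], rot=[[0, 0, 0], [0, 0, 0], [0, 0, 0], [0, 0, 0]], claw=[60, 60, 60, 60])

```text
time: 13.68
tool_pos: [482.2, 80.5, 152.5]
tcp_rot: [3.141, 0.0, 1.662]
contact_force: [-0.6, 0.1, -0.0]
grip_width: 60.2
```

Request:
servo_tool(slide=[[0, 0, 0.1], [0, 0, 0.2], [0, 0, 0.31], [0, 0, 0.31], [0, 0, 0.31]], rot=[[0, 0, 0], [0, 0, 0], [0, 0, 0], [0, 0, 0], [0, 0, 0]], claw=[60, 60, 60, 60, 30])

```text
time: 14.3
tool_pos: [482.3, 80.6, 91.2]
tcp_rot: [3.141, 0.0, 1.663]
contact_force: [0.4, 0.4, -0.5]
grip_width: 54.2
```

Request:
servo_tool(slide=[[0, 0, 0], [0, 0, 0], [0, 0, 0], [0, 0, 0], [0, 0, 0]], rot=[[0, 0, 0], [0, 0, 0], [0, 0, 0], [0, 0, 0], [0, 0, 0]], claw=[0, 0, 0, 0, 0])

```text
time: 14.92
tool_pos: [483.3, 80.6, 91.2]
tcp_rot: [3.137, 0.0, 1.662]
contact_force: [5.5, 0.9, -4.5]
grip_width: 9.0
```

Request:
servo_tool(slide=[[0, 0, 0], [0, 0, 0], [0, 0, 0]], rot=[[0, 0, 0], [0, 0, 0], [0, 0, 0]], claw=[0, 0, 0])

```text
time: 15.3
tool_pos: [483.2, 80.6, 91.0]
tcp_rot: [3.138, 0.0, 1.662]
contact_force: [5.3, 1.3, -3.9]
grip_width: 9.1
```

Request:
servo_tool(slide=[[0, 0, -0.01], [0, 0, -0.02], [0, 0.003, -0.04], [0, 0.008, -0.08], [0, 0.008, -0.08]], rot=[[0, 0, 0], [0, 0, 0], [0, 0, 0], [0, 0, 0], [0, 0, 0]], claw=[0, 0, 0, 0, 0])

```text
time: 15.92
tool_pos: [487.6, 81.0, 107.9]
tcp_rot: [3.132, 0.0, 1.662]
contact_force: [13.5, 2.6, -7.5]
grip_width: 9.2
```

It rises past the catch point to 17 mm with about 7 N vertical, so it is free. I'll follow the arc about the hinge.

Request:
servo_tool(slide=[[0, 0.035, -0.06], [0, 0.057, -0.118], [0, 0.092, -0.193], [0, 0.127, -0.256], [0, 0.127, -0.256]], rot=[[0, 0, 0], [0, 0, 0], [0, 0, 0], [0, 0, 0], [0, 0, 0]], claw=[0, 0, 0, 0, 0])

```text
time: 16.55
tool_pos: [508.6, 82.8, 158.5]
tcp_rot: [3.141, 0.0, 1.662]
contact_force: [2.5, -1.2, -4.1]
grip_width: 9.2
```

```bash
python3 go.py 508.5 83 157
```

```text
t 16.55 pos [508.6  82.8 158.5] rpy [3.141 0.    1.662] F [ 2.5 -1.2 -4.1] w 9.153459510492995
slide [ 0.0009 -0.0004  0.0074] rot [ 0.0003  0.0001 -0.0003]
```

Request:
servo_tool(slide=[[0, 0.045, -0.069], [0, 0.09, -0.126], [0, 0.146, -0.188], [0, 0.198, -0.238], [0, 0.198, -0.238]], rot=[[0, 0, 0], [0, 0, 0], [0, 0, 0], [0, 0, 0], [0, 0, 0]], claw=[0, 0, 0, 0, 0])

```text
time: 17.18
tool_pos: [546.1, 86.2, 205.9]
tcp_rot: [-3.138, 0.001, 1.663]
contact_force: [-7.7, -2.3, 3.8]
grip_width: 8.8
```

Request:
servo_tool(slide=[[0, 0.064, -0.052], [0, 0.124, -0.094], [0, 0.194, -0.136], [0, 0.259, -0.168], [0, 0.259, -0.168]], rot=[[0, 0, 0], [0, 0, 0], [0, 0, 0], [0, 0, 0], [0, 0, 0]], claw=[0, 0, 0, 0, 0])

```text
time: 17.8
tool_pos: [598.8, 91.0, 240.8]
tcp_rot: [-3.142, 0.001, 1.662]
contact_force: [-6.2, -2.2, 9.3]
grip_width: 8.7
```

Request:
servo_tool(slide=[[0, 0, 0], [0, 0, 0], [0, 0, 0], [0, 0, 0]], rot=[[0, 0, 0], [0, 0, 0], [0, 0, 0], [0, 0, 0]], claw=[0, 0, 0, 0])

```text
time: 18.3
tool_pos: [598.0, 90.9, 240.5]
tcp_rot: [-3.141, 0.001, 1.662]
contact_force: [-4.7, -2.6, 9.1]
grip_width: 9.1
```

```bash
python3 go.py 600 91.5 239; python3 - <<'E'
from h import *
c=capture("scene"); cv2.imwrite("pics/s5.png",cv2.resize(c["frame"][100:340,180:480,::-1],None,fx=2.5,fy=2.5))
E
```

```text
t 18.3 pos [598.   90.9 240.5] rpy [-3.141e+00  1.000e-03  1.662e+00] F [-4.7 -2.6  9.1] w 9.061890647325919
slide [0.002  0.0103 0.0073] rot [-0.0003  0.0003 -0.0003]
```

View pics/s5.png

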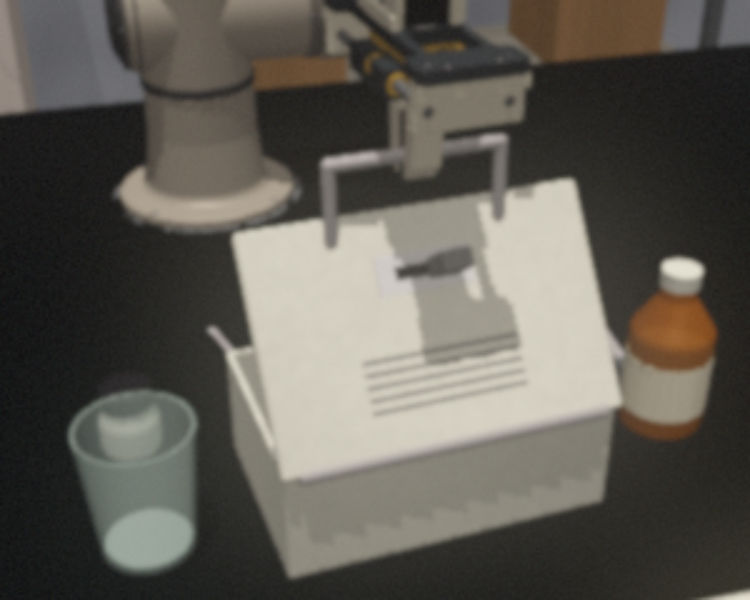

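The cover stands open (~54°) with the bar between the fingers (405–440, 155), and the bystanders are untouched. A quick check of the angle and bystanders comes next, before handing in.

```bash
python3 - <<'E'
from h import *
w=cloud(capture("scene")); u=w[200:260,290:400].reshape(-1,3)
u=u[(u[:,2]>115)&(u[:,2]<230)&(u[:,0]>540)&(u[:,0]<690)]
A=np.c_[u[:,:2],np.ones(len(u))]
for _ in range(4):
    k=np.linalg.lstsq(A,u[:,2],rcond=None)[0]; r=abs(A@k-u[:,2]); A,u=A[r<2.5*np.median(r)],u[r<2.5*np.median(r)]
print("angle",np.arctan(np.hypot(*k[:2])),len(u))
t=cloud(capture("top")); t0=np.load("top.npy")
for q in("beaker","solvent","jar","spanner","driver","column"):
    print(q,[(np.round(m["xy"]),round(m["confidence"],2)) for m in mark_of(q,"top")[:1]])
o=get_obs(); print(o["time"],o["contact_force"],o["grip_width"],np.abs(o["dq"]).max())
E
```

```text
angle 0.9359372079461167 5410
beaker [(array([397., 235.]), 0.57)]
solvent [(array([207., 245.]), 0.93)]
jar [(array([397., 287.]), 0.6)]
spanner [(array([397., 282.]), 0.27)]
driver [(array([347., 308.]), 0.85)]
column [(array([208., 288.]), 0.94)]
18.75 [-6.25179064 -1.94646199  9.02520953] 8.799316663012783 0.0019265658885623236
```

```bash
python3 -c "
from plant import *
print(close_job()); o=get_obs(); print(o['time'],o['tool_pos'],o['grip_width'])"
```

```text
the job is handed in; nothing more can be done
None
the job is handed in; nothing more can be done
```

The heater's cover is open and still held by its bar handle, and I have handed the job in; no verdict came back.

- **Tug:** before I touched the catch, the cover rose about 10 mm at the handle and then stopped hard at about 21 N, so it was caught.
- **Catch:** I slid the knob about 22 mm from the −y side to the +y side, past the middle.
- **Lift:** the cover then rose freely, and I followed the arc about the hinge and stopped there.

**Last checks:**
- **Angle:** a plane fitted to the depth image put the cover at about 0.94 rad (54°). The arm was at rest with joint speeds below 0.002 rad/s.
- **Grip:** the fingers were shut on the bar at about 9 mm, with 6 to 9 N on the tool.
- **Time:** the clock stood at 18.75 s when I handed in.
- **Bystanders:** the beaker, bottle, jar, driver and column were found within about 4 pixels of where they started, roughly 9 mm. The spanner was not re-found: the arm covers its place, and the network's only answer (confidence 0.27) was the jar. It lies flat and nothing was moved near the bench there.

**Disagreement:** the first grasp closed on nothing. In the camera the fingertips sat about 27 mm higher than the reported TCP, although x and y agreed. I corrected for that from the images, and all later grasps held.

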